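# Part two stuck beakers and sort them onto their drying mats

### The arm

A 6-joint arm with a two-finger parallel gripper is mounted at the origin on the work surface. World frame = base frame: x ahead of the robot, y to its left, z up, the work surface at z = 0. Lengths are in m, angles in rad, forces in N, time in s.
With the tool pointing down it reaches from about 0.35 to 0.8 m from the base axis. Payload 7.3 kg.
Tool frame: the origin (TCP) lies between the finger pads; the fingertips stand 25 mm ahead of it and the grasp point (between the pads) lies 6 mm ahead of it (r.tip_extent is the distance from the TCP to the fingertips, in m); z points along the fingers, y is the direction in which the jaws open and shut (so a half turn about z gives the same grasp; the last joint's range is limited). The gripper opens to 85 mm and grips with 20 to 120 N. Pads are 22 mm wide; open, the fingers measure 114 mm over their backs; the gripper's body (76 mm by 85 mm) begins 54 mm behind the grasp point. The pads swing forward as they close: fully open they stand 13 mm farther back than shut.
Start: joints at [-1.339, 0.342, 1.524, -0, 1.275, -0.146], TCP at [0.194, -0.488, 0.256] pointing down, gripper open.
Joint ranges: [-2.53, 2.53], [-0.77, 2.02], [0.04, 2.7], [-1, 4.14], [0.28, 2.66], [-3.11, 3.11]. Speed limits (rad/s): [2.57, 2.57, 3.14, 3.14, 3.14, 3.14].

### API

Orientations are given as a unit quaternion [x, y, z, w].
In Python, from workcell import r, command_gripper, optics gives the robot as it stands. The module is installed in compiled form; this text tells all that it offers. Calls block until the motion is done:
- r.reach(position, orientation): joint-space move of the TCP to a pose.
- r.move_straight(position, orientation=None, speed=0.15, max_force=None): straight line of the TCP; orientation=None keeps the orientation; speed is the mean speed in m/s. With max_force (N) it stops when the force on the tool has changed by that much, and returns True; else False.
- r.movej(angles): joint-space move.
- command_gripper(opening, force=None): finger opening in m; force is the grip in N (None keeps the last); returns when the fingers have stopped.
- r.hold(seconds).
- r.solve_ik(position, orientation): joint angles nearest the present ones, or None.
- r.read_state(): the state.
- optics.get_image(name): name is "side" or "top" or "wrist"; returns (picture, depth): 384x512x3 uint8, red, green, blue; 384x512 float32, m along the optical axis (not along the pixel's ray), 0 where there is no reading.
- optics.camera_model(name): a dict with "K" (3x3 intrinsics, pixels), "R" (3x3) and "t" (3): a world point X has camera coordinates R X + t; the wrist camera has in their place "tool_from_camera" (4x4, takes a point from camera to tool coordinates, whose origin is the TCP and whose axes are the flange's). Camera axes: x right, y down, z forward; pixel columns grow to the right and rows downward; lengths in m; the calibration is good to about 2 mm. A picture is of the moment at which its call begins: read the wrist's pose just before it. camera_model takes no time and is no camera call.
A pose or a line that the arm cannot do raises r.PlanningError and nothing moves.
- r.finish_job(): hands the job in, once; it reports no verdict.
The state is a dict: "time_s": time; "joint_positions": joint angles; "dq": joint speeds; "tau": joint torques, N m; "eef_pos": TCP position; "eef_rot": TCP orientation; "contact_force": force on the tool from outside, world axes, zero at the start; "torque": the same for the moment, N m; "grip_width": finger opening in m.
Only numpy, scipy, OpenCV 4.12 (cv2) and the standard library are available. Lean on these libraries where they do the work, as an engineer would, in place of code of your own. Each camera call takes 0.05 s, during which the arm holds its last target.

### The job

The blue beaker has been washed up stuck inside the steel one. Draw it straight up out of the steel beaker, which stays standing where it is meanwhile, and stand it upright on the small round green mat; then stand the steel beaker upright on the large round green mat. Each must stand wholly on its own mat; set them down, do not drop them or tip them over.

Things in the scene. Friction and masses are not known exactly. Their poses are not given: they have to be found in the camera images.
- slim: tall slim open beaker of blue plastic, round, 115 mm high, outer diameter 40 mm at the base growing evenly to 52 mm at the rim, wall 3 mm, about 90 g. Origin: centre of its underside, z up its axis. Starts upright inside the steel beaker, underside 5 mm above the table, its top 45 mm clear above the steel rim, where it can be gripped across from above
- wide: lower, wider open beaker of bare steel, round, 70 mm high, outer diameter 52 mm at the base, 60 mm at the rim, wall 4 mm, floor 5 mm thick, about 500 g. Origin: centre of its underside, z up its axis; stands loose on the table. Rubber nubs in its mouth hold the blue beaker with up to about 3 N, less than its own weight: a straight pull up by 70 mm frees the blue one and leaves this standing
- small_mat: the smaller of two flat round green drying mats, 80 mm in diameter, 4 mm thick, fixed on the table. Origin: centre of its underside, on the table. The two mats may stand on either side
- large_mat: the larger of two flat round green drying mats, 100 mm in diameter, 4 mm thick, fixed on the table. Origin: centre of its underside, on the table
Mind the look-alikes: they are no part of the job. What is shaped like the large_mat but red is not meant.

How it is judged:
On the way, in this order (a step that is already met when the one before it is completed fails the run):
1. the blue beaker is drawn clear up out of the steel one (underside above its rim), which still stands upright within 20 mm of where it was (z of slim in the frame of wide above 0.07 m and distance of wide from where it was at the start of the episode below 0.02 m and angle between wide's own z axis and vertical below 0.175 rad), for 0.05 s.
2. the blue beaker stands released on the small mat (horizontal distance between slim and small_mat below 0.02 m and z of slim in the frame of small_mat between 0.001 and 0.008 m and angle between slim's own z axis and vertical below 0.175 rad and linear speed of slim below 0.03 m/s and contact force between the fingers and slim below 0.1 N), for 0.2 s.
At the end, for the whole second after the job is handed in: The blue beaker stands upright (within 10 degrees), released and at rest on the small mat, its centre within 20 mm of the mat's centre, and the steel beaker likewise on the large mat, its centre within 24 mm of the mat's centre (all of step 2 and horizontal distance between wide and large_mat below 0.024 m and z of wide in the frame of large_mat between 0.001 and 0.008 m and angle between wide's own z axis and vertical below 0.175 rad and linear speed of wide below 0.03 m/s and contact force between the fingers and wide below 0.1 N); the robot touches nothing.
It fails at once if the blue beaker is dropped: it moves faster than 0.7 m/s (a fall of 25 mm) with no finger on it (linear speed of slim above 0.7 m/s and contact force between the fingers and slim below 0.05 N).
It fails at once if the blue beaker is tipped over, more than 45 degrees from upright (angle between slim's own z axis and vertical above 0.785 rad).
It fails at once if the steel beaker is dropped: it moves faster than 0.7 m/s (a fall of 25 mm) with no finger on it (linear speed of wide above 0.7 m/s and contact force between the fingers and wide below 0.05 N).
It fails at once if the steel beaker is tipped over, more than 45 degrees from upright (angle between wide's own z axis and vertical above 0.785 rad).
It also fails if it takes over 54 s, if anything falls off the work surface, if the arm or the gripper's body presses on something with over 40 N, if the wrist force passes 120 N, or if a joint passes its speed limit or range.

## Working session

There is one attempt and no reset: what is moved stays moved. The work goes in short steps, each a Python script; the robot and the scene stay as the last script left them, time stands still between calls to the robot, and variables do not carry over. Pictures are saved under pics/ and viewed, and the job is handed in when it is done.

```bash
mkdir -p pics
python3 - <<'E'
from workcell import r, optics
import cv2,numpy as np
for n in("top","side"):
    im,d=optics.get_image(n)
    cv2.imwrite(f"pics/{n}0.png",im[:,:,::-1]); np.savez(f"{n}0.npz",im=im,d=d)
    m=optics.camera_model(n); print(n,m)
print(optics.camera_model("wrist")); s=r.read_state(); print(s["time_s"],s["eef_pos"],s["eef_rot"],s["grip_width"])
E
```

```text
top {'K': array([[394.8452937 ,   0.        , 250.69556777],
       [  0.        , 394.8452937 , 190.7279477 ],
       [  0.        ,   0.        ,   1.        ]]), 'R': array([[ 0.02857206, -0.99950852,  0.01289796],
       [-0.98534923, -0.03033303, -0.1678297 ],
       [ 0.16813844, -0.00791376, -0.98573162]]), 't': array([-0.00731692,  0.47078911,  0.82175748])}
side {'K': array([[474.20032262,   0.        , 259.47706994],
       [  0.        , 474.20032262, 196.84368113],
       [  0.        ,   0.        ,   1.        ]]), 'R': array([[-0.89980718, -0.43612073, -0.01207212],
       [-0.30224065,  0.64306239, -0.7036486 ],
       [ 0.31463887, -0.62949938, -0.71044557]]), 't': array([0.44308881, 0.16188283, 0.76958251])}
{'K': array([[338.33172771,   0.        , 255.5807645 ],
       [  0.        , 338.33172771, 197.4800176 ],
       [  0.        ,   0.        ,   1.        ]]), 'tool_from_camera': array([[ 8.55668614e-04, -9.47062442e-01, -3.21048280e-01,
         8.24270997e-02],
       [ 9.99999154e-01,  1.12493523e-03, -6.53222664e-04,
         3.80005877e-04],
       [ 9.79801170e-04, -3.21047449e-01,  9.47062604e-01,
        -1.17222508e-01],
       [ 0.00000000e+00,  0.00000000e+00,  0.00000000e+00,
         1.00000000e+00]])}
0.1 [ 0.19359821 -0.48764436  0.25569578] [ 9.82209684e-01  1.87786178e-01 -2.67100604e-05 -6.97758199e-04] 0.08523082417279261
```

View pics/top0.png

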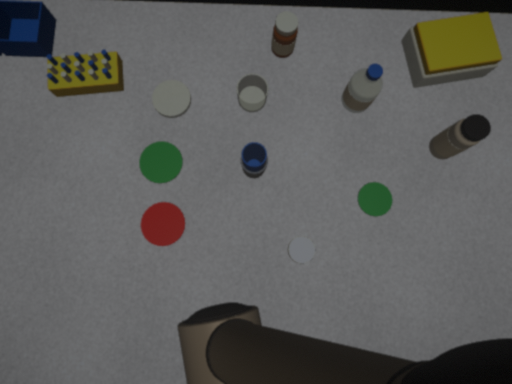

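View pics/side0.png

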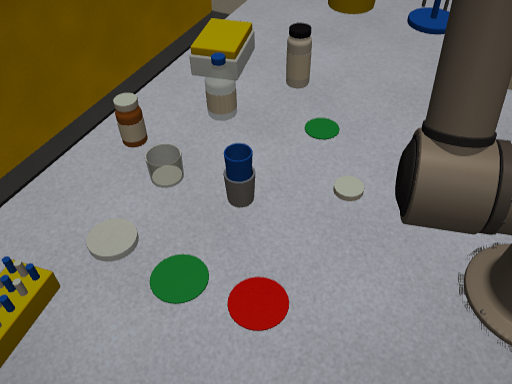

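The top view shows the stuck beakers at about (254,158), the large green mat at (161,162), the small green mat at (375,199) and the red decoy at (163,223). In the side view the blue rim is at about (238,150) and the steel base at about (240,200).

```bash
cat > h.py <<'E'
import numpy as np,cv2
from workcell import r,optics,command_gripper
def ray(n,uv,z,T=None):
    m=optics.camera_model(n)
    d=np.linalg.inv(m["K"])@np.array([uv[0],uv[1],1.])
    if n=="wrist":
        A=T@m["tool_from_camera"]; o=A[:3,3]; d=A[:3,:3]@d
    else:
        o=-m["R"].T@m["t"]; d=m["R"].T@d
    return o+d*(z-o[2])/d[2]
def cloud(n,d,mask,T=None):
    m=optics.camera_model(n); v,u=np.nonzero(mask&(d>0)); z=d[v,u]
    p=(np.linalg.inv(m["K"])@np.stack([u,v,np.ones_like(u)]))*z
    if n=="wrist":
        A=T@m["tool_from_camera"]; return (A[:3,:3]@p).T+A[:3,3]
    return (m["R"].T@(p-m["t"][:,None])).T
def mask(im,col):
    h=cv2.cvtColor(im,cv2.COLOR_RGB2HSV); H,S,V=[h[...,i].astype(int) for i in range(3)]
    return ((S>110)&(V>40)&((abs(H-60)<20) if col=="green" else (abs(H-113)<15)))
E
python3 - <<'E'
from h import *
for n in("top","side"):
    f=np.load(n+"0.npz"); im,d=f["im"],f["d"]
    for c in("green","blue"):
        k,l,st,ce=cv2.connectedComponentsWithStats(mask(im,c).astype(np.uint8))
        for i in range(1,k):
            if st[i,4]>150:
                cs,_=cv2.findContours((l==i).astype(np.uint8),0,cv2.CHAIN_APPROX_NONE)
                e=cv2.fitEllipse(max(cs,key=len))
                print(n,c,st[i],ce[i].round(1),np.round(e[0],1),np.round(e[1],1),ray(n,e[0],.004).round(4))
                P=cloud(n,d,l==i)
                print("  ext",np.percentile(P,[1,50,99],axis=0).round(3).tolist())
                if c=="blue":
                    Q=P[P[:,2]>.112]
                    if len(Q)>10:
                        A=np.c_[2*Q[:,:2],np.ones(len(Q))]
                        s=np.linalg.lstsq(A,(Q[:,:2]**2).sum(1),rcond=None)[0]
                        print("  rimfit",s[:2],np.sqrt(s[2]+s[0]**2+s[1]**2),len(Q),Q.min(0),Q.max(0))
E
```

```text
top green [ 140  142   42   41 1314] [160.5 161.8] [160.5 161.8] [39.1 41. ] [0.5378 0.2152 0.004 ]
  ext [[0.494, 0.171, -0.0], [0.538, 0.215, 0.003], [0.583, 0.26, 0.007]]
top green [359 183  33  33 844] [374.6 198.8] [374.6 198.8] [30.9 32.9] [ 0.467  -0.2761  0.004 ]
  ext [[0.432, -0.311, 0.0], [0.467, -0.276, 0.004], [0.502, -0.241, 0.007]]
top blue [  0   0  43  43 851] [23.8 26.9] [20.  20.5] [45.8 46.1] [0.8797 0.5798 0.004 ]
  ext [[0.789, 0.495, -0.002], [0.857, 0.563, 0.003], [0.889, 0.603, 0.071]]
top blue [367  64  16  16 180] [374.5  71.2] [374.5  71.2] [13.7 15. ] [ 0.778  -0.2833  0.004 ]
  ext [[0.691, -0.249, 0.143], [0.704, -0.235, 0.149], [0.719, -0.22, 0.152]]
  rimfit [ 0.70438981 -0.23485153] 0.010991183136399043 180 [ 0.69064651 -0.25062618  0.1410149 ] [ 0.71917734 -0.220167    0.15338631]
top blue [242 143  24  26 375] [254.  155.8] [253.7 155.2] [23.4 24.7] [0.5604 0.0018 0.004 ]
  ext [[0.508, -0.019, 0.008], [0.546, 0.001, 0.093], [0.555, 0.027, 0.122]]
  rimfit [0.53178857 0.0035929 ] 0.023597604943084393 110 [ 0.50742796 -0.01947771  0.11200919] [0.555
[... 471 characters left out ...]
0.004 ]
  ext [[0.303, -0.977, 0.001], [0.353, -0.896, 0.019], [0.417, -0.841, 0.073]]
side blue [211  53  14  13 156] [217.7  58.6] [217.7  58.7] [12.5 14.1] [ 0.8382 -0.4483  0.004 ]
  ext [[0.69, -0.247, 0.134], [0.703, -0.228, 0.148], [0.72, -0.22, 0.151]]
  rimfit [ 0.70517747 -0.23354051] 0.011923843742090325 156 [ 0.68923478 -0.25056555  0.13339945] [ 0.7206422  -0.21865393  0.15137291]
side blue [224 143  28  39 919] [238.2 161.7] [238.2 161.7] [28.1 40.2] [ 0.5855 -0.0883  0.004 ]
  ext [[0.508, -0.021, 0.068], [0.53, 0.012, 0.101], [0.556, 0.029, 0.121]]
  rimfit [0.53235871 0.00396463] 0.02404322005783572 234 [ 0.50642382 -0.02160382  0.11201767] [0.55836606 0.02931607 0.12212746]
```

Run:
```python
import cv2
for n,(x,y,w) in {"top":(224,128,60),"side":(205,130,80)}.items():
    im=cv2.imread(f"pics/{n}0.png")[y:y+w,x:x+w]
    cv2.imwrite(f"pics/{n}0c.png",cv2.convertScaleAbs(cv2.resize(im,(560,560),interpolation=0),alpha=1.6))
```

```text
(no output)
```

View pics/top0c.png

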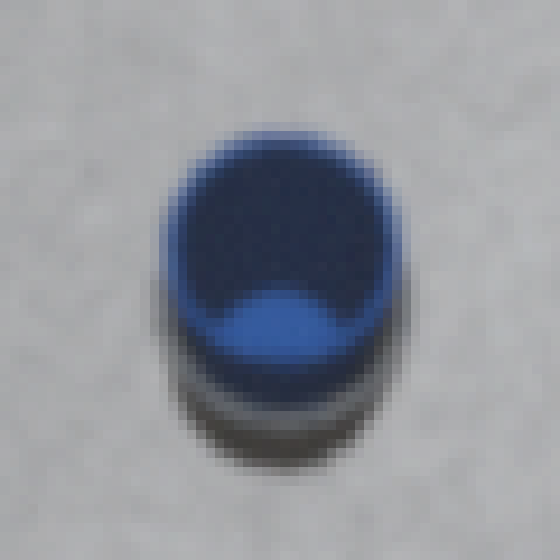

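View pics/side0c.png

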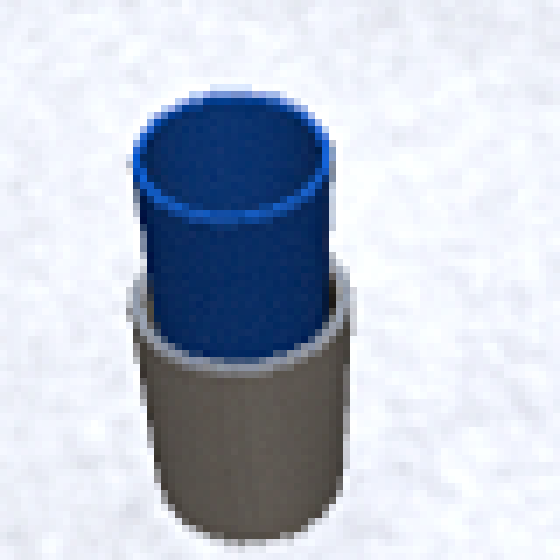

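Run:
```python
from h import *
print(ray("top",(253.6,153.9),.12),ray("side",(237.5,151.7),.12))
Q=[1,0,0,0]
for p in([.532,.0038,.25],[.532,.0038,.102],[.467,-.274,.25],[.467,-.274,.101],[.537,.217,.2],[.537,.217,.05]):
    print(p,r.solve_ik(p,Q))
r.reach([.532,.0038,.25],Q)
s=r.read_state();print(s["time_s"],s["eef_pos"],s["eef_rot"])
im,d=optics.get_image("wrist"); cv2.imwrite("pics/w1.png",im[:,:,::-1])
from scipy.spatial.transform import Rotation as R
T=np.eye(4);T[:3,:3]=R.from_quat(s["eef_rot"]).as_matrix();T[:3,3]=s["eef_pos"]
P=cloud("wrist",d,mask(im,"blue"),T); Qp=P[(P[:,2]>.115)&(P[:,2]<.13)]
print(len(Qp),Qp.min(0),Qp.max(0),np.percentile(P[:,2],[50,95,99]))
```

```text
[0.5322977  0.00360868 0.12      ] [0.53255292 0.00414052 0.12      ]
[0.532, 0.0038, 0.25] [-1.36960845e-01  3.59951531e-01  1.51531183e+00 -4.44089210e-16
  1.26632930e+00  1.43383548e+00]
[0.532, 0.0038, 0.102] [-1.36960845e-01  5.28419898e-01  1.70268214e+00 -4.44089210e-16
  9.10490620e-01  1.43383548e+00]
[0.467, -0.274, 0.25] [-6.72176186e-01  3.77153288e-01  1.48911919e+00 -4.44089210e-16
  1.27532017e+00  8.98620141e-01]
[0.467, -0.274, 0.101] [-6.72176186e-01  5.43671986e-01  1.67663878e+00 -4.44089210e-16
  9.21281892e-01  8.98620141e-01]
[0.537, 0.217, 0.2] [ 2.51738616e-01  4.88297907e-01  1.45493046e+00 -4.44089210e-16
  1.19836429e+00  1.82253494e+00]
[0.537, 0.217, 0.05] [ 2.51738616e-01  6.70746647e-01  1.60322557e+00 -4.44089210e-16
  8.67620437e-01  1.82253494e+00]
2.2417 [0.53200501 0.00302488 0.2499758 ] [ 9.99999894e-01 -4.41389915e-04 -3.41853554e-05  1.23688970e-04]
787 [ 0.50781468 -0.02231808  0.11501284] [0.55854201 0.02706279 0.12169296] [0.09088262 0.12007882 0.12073214]
```

View pics/w1.png

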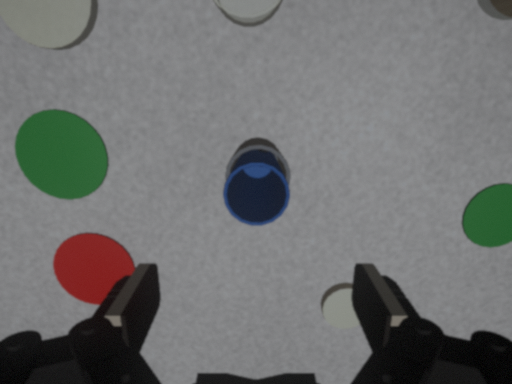

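The wrist view shows the blue rim centred at about (256,193). All three cameras agree on (0.5325, 0.003) to within about 1 mm, so I'm grasping and drawing it up.

Run:
```python
from h import *
Q=[1,0,0,0]
print(r.move_straight([.5325,.003,.102],Q,speed=.12,max_force=8))
print(command_gripper(.03,force=25)); s=r.read_state(); print(s["time_s"],s["eef_pos"],s["grip_width"],s["contact_force"])
r.move_straight([.5325,.003,.13],Q,speed=.06)
s=r.read_state(); print(s["eef_pos"],s["grip_width"],s["contact_force"])
r.move_straight([.5325,.003,.24],Q,speed=.08)
s=r.read_state(); print(s["time_s"],s["eef_pos"],s["grip_width"],s["contact_force"])
im,d=optics.get_image("side"); cv2.imwrite("pics/s2.png",im[:,:,::-1])
P=cloud("side",d,mask(im,"blue")); P=P[(abs(P[:,0]-.53)<.06)&(abs(P[:,1])<.06)]
print(np.percentile(P,[1,50,99],axis=0))
```

```text
False
False
4.0917 [0.53294136 0.00284674 0.10267591] 0.05118980657377756 [-0.15876411 -0.97119085  4.91504976]
[0.53274224 0.00298267 0.13053255] 0.051149955040266024 [ 0.07286898 -0.13413525  1.14760357]
6.2333 [0.53225282 0.00301812 0.23944354] 0.051221946977502576 [-0.73100754 -0.17604761  0.73360739]
[[ 0.50746201 -0.0207144   0.14308093]
 [ 0.51974555  0.01692695  0.20439059]
 [ 0.55241632  0.02638594  0.25699154]]
```

View pics/s2.png

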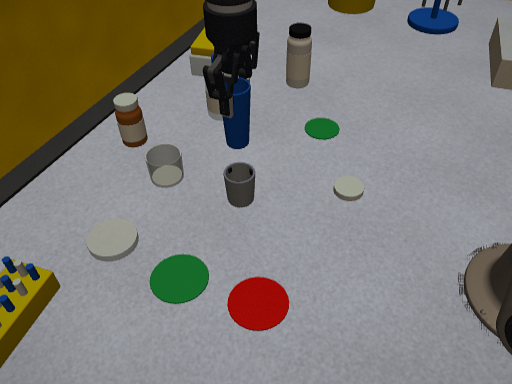

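The blue beaker hangs upright at about (237,115), clear of the steel one, which still stands at (240,185). Its underside is at z≈0.142, so it hasn't slipped. Next is the small mat.

Run:
```python
from h import *
Q=[1,0,0,0]; x,y=.467,-.2745
r.move_straight([x,y,.24],Q,speed=.12)
r.move_straight([x,y,.125],Q,speed=.1)
r.hold(.2)
im,d=optics.get_image("side"); cv2.imwrite("pics/s3.png",im[:,:,::-1])
P=cloud("side",d,mask(im,"blue")); P=P[(abs(P[:,0]-x)<.05)&(abs(P[:,1]-y)<.05)]
print(np.percentile(P,[1,50,99],axis=0).round(4))
print(r.move_straight([x,y,.0995],Q,speed=.03,max_force=4))
s=r.read_state(); print(s["time_s"],s["eef_pos"],s["grip_width"],s["contact_force"])
im,d=optics.get_image("side"); cv2.imwrite("pics/s4.png",im[:,:,::-1])
im,d=optics.get_image("top"); cv2.imwrite("pics/t4.png",im[:,:,::-1])
a=cv2.imread("pics/s4.png")[60:160,270:390]; cv2.imwrite("pics/s4c.png",cv2.resize(a,(720,600)))
```

```text
[[ 0.4427 -0.2978  0.0303]
 [ 0.4561 -0.2587  0.0827]
 [ 0.4856 -0.251   0.1425]]
True
11.0917 [ 0.46705457 -0.27447344  0.10163689] 0.05102283362641424 [0.38787843 0.32622511 5.32159122]
```

View pics/s4c.png

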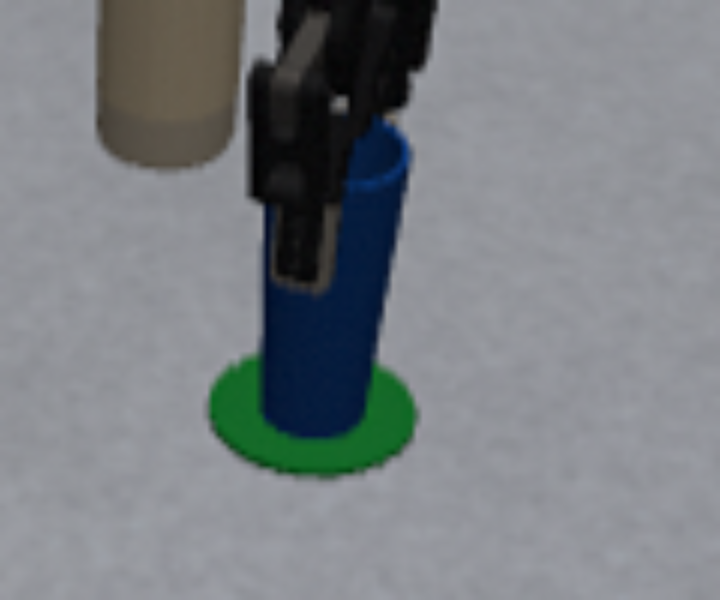

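The side view shows the base centred on the small mat at crop (315,410), against a mat centre of (312,412). Contact came at the expected height, so I'm releasing it.

Run:
```python
from h import *
Q=[1,0,0,0]; x,y=.467,-.2745
command_gripper(.056); r.hold(.2); command_gripper(.085); r.hold(.2)
r.move_straight([x,y,.2],Q,speed=.1)
s=r.read_state(); print(s["time_s"],s["eef_pos"],s["contact_force"])
r.reach([.45,.003,.25],Q)
print(r.read_state()["time_s"])
for n in("side","top"):
    im,d=optics.get_image(n); cv2.imwrite(f"pics/{n}5.png",im[:,:,::-1]); np.savez(n+"5.npz",im=im,d=d)
    P=cloud(n,d,mask(im,"blue")); P=P[(abs(P[:,0]-x)<.06)&(abs(P[:,1]-y)<.06)]
    print(n,np.percentile(P,[1,99],axis=0).round(4).tolist())
    for a,b in((.02,.07),(.112,.13)):
        S=P[(P[:,2]>a)&(P[:,2]<b)]
        if len(S)>5: print(a,len(S),S.min(0).round(4),S.max(0).round(4),((S.min(0)+S.max(0))/2).round(4))
    P=cloud(n,d,np.ones(d.shape,bool)); S=P[(abs(P[:,0]-.5325)<.05)&(abs(P[:,1]-.003)<.05)&(P[:,2]>.062)&(P[:,2]<.085)]
    if len(S)>5: print("wide rim",len(S),S.min(0).round(4),S.max(0).round(4),((S.min(0)+S.max(0))/2).round(4))
```

```text
13.3583 [ 0.46669277 -0.27427623  0.19929998] [-0.03052844 -0.03383595 -0.94799246]
14.45
side [[0.4431, -0.2995, 0.006], [0.4896, -0.2493, 0.119]]
0.02 330 [ 0.4447 -0.2787  0.0204] [ 0.4836 -0.251   0.0699] [ 0.4642 -0.2649  0.0451]
0.112 143 [ 0.4419 -0.2999  0.112 ] [ 0.4913 -0.2464  0.12  ] [ 0.4666 -0.2731  0.116 ]
wide rim 301 [ 0.5039 -0.028   0.062 ] [0.5642 0.0316 0.0718] [0.5341 0.0018 0.0669]
top [[0.4426, -0.2976, 0.0194], [0.49, -0.2493, 0.1203]]
0.02 72 [ 0.4536 -0.2932  0.0204] [ 0.4874 -0.2724  0.0689] [ 0.4705 -0.2828  0.0446]
0.112 120 [ 0.4419 -0.2983  0.112 ] [ 0.4905 -0.2486  0.1213] [ 0.4662 -0.2734  0.1166]
```

View pics/side5.png

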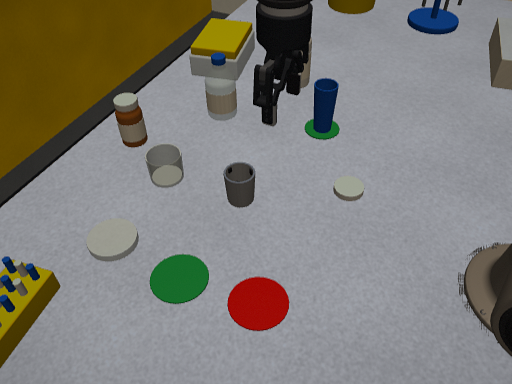

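View pics/top5.png

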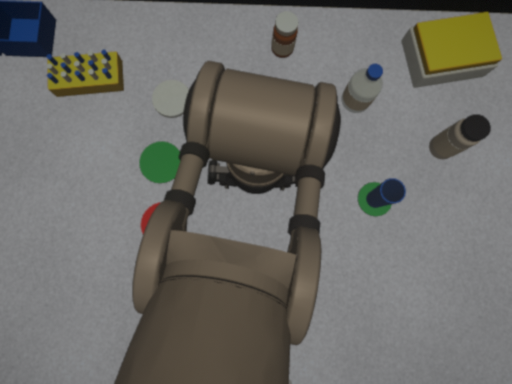

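The blue beaker stands upright on the small mat, at (322,105) in the side view. Its rim centre is at (0.4664, -0.273), and the steel rim is at (0.534, 0.002). Now the steel beaker.

Run:
```python
from h import *
Q=[1,0,0,0]; x,y=.5335,.0022
r.move_straight([x,y,.17],Q,speed=.15)
print(r.move_straight([x,y,.05],Q,speed=.1,max_force=8))
print(command_gripper(.04,force=60)); s=r.read_state(); print(s["time_s"],s["eef_pos"],s["grip_width"],s["contact_force"]); z0=s["eef_pos"][2]
r.move_straight([x,y,.11],Q,speed=.08)
s=r.read_state(); print(s["eef_pos"],s["grip_width"],s["contact_force"])
x,y=.5373,.217
r.move_straight([x,y,.11],Q,speed=.12)
r.move_straight([x,y,z0+.02],Q,speed=.08)
r.hold(.2)
print(r.move_straight([x,y,z0+.001],Q,speed=.03,max_force=4))
s=r.read_state(); print(z0,s["time_s"],s["eef_pos"],s["grip_width"],s["contact_force"])
im,d=optics.get_image("side"); cv2.imwrite("pics/s6.png",im[:,:,::-1])
```

```text
False
False
17.2 [0.5339831  0.00190789 0.05103876] 0.05856718222644754 [-1.89319312 -1.03220815  6.16197946]
[0.53304534 0.00227302 0.10945418] 0.05874811867427679 [-0.47181807 -0.12653829 -6.21563205]
True
0.0510387551038821 21.4083 [0.53715073 0.21686562 0.05506144] 0.058661839936267474 [0.04401633 0.0159027  5.60423046]
```

View pics/s6.png

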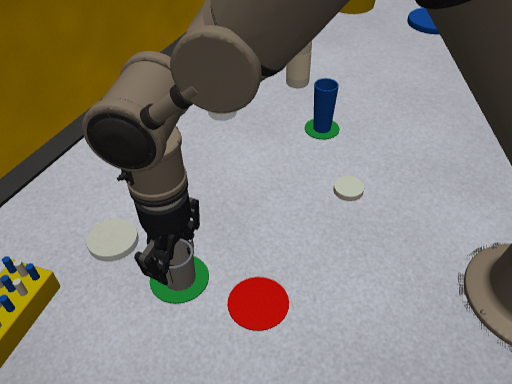

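The steel beaker sits upright at about (179,270), centred on the large mat at (179,278). Contact came at exactly +4 mm, so I'm releasing and retreating.

Run:
```python
from h import *
Q=[1,0,0,0]; x,y=.5373,.217
command_gripper(.064); r.hold(.2); command_gripper(.085); r.hold(.2)
r.move_straight([x,y,.2],Q,speed=.1)
r.reach([.45,-.03,.3],Q)
s=r.read_state(); print(s["time_s"],s["contact_force"])
for n in("side","top"):
    im,d=optics.get_image(n); cv2.imwrite(f"pics/{n}7.png",im[:,:,::-1])
    P=cloud(n,d,np.ones(d.shape,bool))
    for (a,b,l,h) in((x,y,.066,.085),(.467,-.2745,.114,.13)):
        S=P[(abs(P[:,0]-a)<.045)&(abs(P[:,1]-b)<.045)&(P[:,2]>l)&(P[:,2]<h)]
        print(n,len(S),len(S) and ((S.min(0)+S.max(0))/2).round(4),len(S) and S.max(0).round(4))
```

```text
25.1417 [0.3240462  0.54652753 0.79948412]
side 431 [0.5366 0.2166 0.0709] [0.5662 0.2464 0.0758]
side 130 [ 0.467  -0.2747  0.1175] [ 0.4925 -0.2486  0.1209]
top 222 [0.5363 0.2171 0.0716] [0.5651 0.2466 0.0771]
top 145 [ 0.4669 -0.2744  0.1185] [ 0.4922 -0.2486  0.1223]
```

View pics/side7.png

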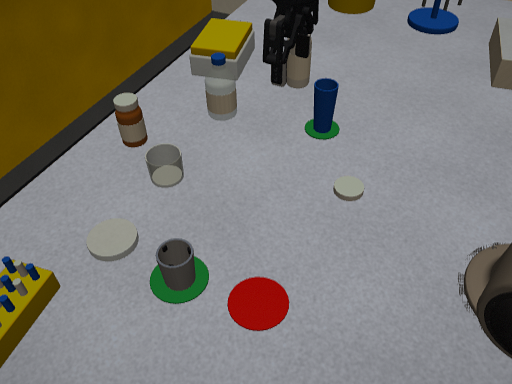

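The side view shows both beakers standing upright and centred: the steel one at (177,265) on the large mat, the blue one at (323,105) on the small mat. The arm is clear.

```bash
python3 -c "
from workcell import r
r.hold(.2); r.finish_job(); print(r.read_state()['time_s'])"
```

```text
the job is handed in; nothing more can be done
the job is handed in; nothing more can be done
```

Both beakers are on their own mats and the job is handed in; `finish_job` gives no verdict, so this rests on my own checks. I drew the blue beaker straight up out of the steel one and stood it on the small mat, then stood the steel beaker on the large one. The steel beaker stayed put during the pull, with its rim within about 2 mm of where I had measured the blue one's.

- **Position:** the last pictures put the blue rim at (0.467, -0.274) and the steel rim at (0.536, 0.217). Each is within about 2 mm of its mat's centre, and the rim heights fit beakers standing on 4 mm mats.
- **State:** both looked upright, the gripper was open and away from everything, and the arm was done at about 25 s of the 54 s allowed.
- **Failures:** no check failed and the cameras agreed to about 2 mm. I could not confirm the one-second rest after handing in, because the robot takes no more calls.

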